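Pack the gift orders into their fitted cartons

ROBOT

A 6-joint arm with a two-finger parallel gripper is mounted at the origin on a cart in front of the work surface, level with it; the furniture and walls round the work are solid. World frame = base frame: x ahead of the robot, y to its left, z up, the work surface at z = 0. Lengths are in m, angles in rad, forces in N, time in s.
With the tool pointing down it reaches from about 0.4 to 0.925 m from the base axis. Payload 12.5 kg.
Tool frame: the origin (TCP) lies at the very end of the fingers, on their centre line; the grasp point (between the pads) lies 19 mm behind it; z points along the fingers, y is the line along which they close (so a half turn about z gives the same grasp; the last joint's range is limited). The gripper opens to 95 mm and grips with 3 to 60 N. Pads are 20 mm wide; open, the fingers measure 119 mm over their backs; the gripper's body (75 mm by 180 mm) begins 59 mm behind the grasp point.
Start: joints at [-1.45, 0.491, 1.559, -0, 1.092, -0.106], TCP at [0.141, -0.609, 0.186] pointing down, gripper open.
Joint ranges: [-3.1, 3.1], [-0.84, 2.19], [0.05, 2.79], [-1.13, 4.28], [0.06, 2.93], [-2.69, 2.69]. Speed limits (rad/s): [2.22, 2.22, 2.79, 3.14, 3.14, 3.14].

INTERFACE

Orientations are given as a 3x3 rotation matrix whose columns are the frame's x, y, z axes.
In Python, from workcell import arm gives the robot as it stands. Calls block until the motion is done:
- arm.reach(position, orientation): joint-space move of the TCP to a pose.
- arm.move_l(position, v=0.15, ori=None): straight line of the TCP; ori=None keeps the orientation; v is the mean speed in m/s.
- arm.movej(angles): joint-space move.
- arm.gripper_open() and arm.close_gripper(effort=None): open the fingers fully, or close them until they stop; effort is the grip in N (None keeps the last).
- arm.sleep(seconds).
- arm.ik(position, orientation): joint angles nearest the present ones, or None.
- arm.get_obs(): the state.
- arm.get_image(name): name is "scene" or "side" or "wrist"; returns the picture (420x560x3 uint8, blue, green, red); there is no depth.
- arm.camera_model(name): a dict with "fovy" (degrees; the focal length in pixels is half the picture's height over the tangent of half this angle, whatever the lens; pixels are square), "cx", "cy" (the principal point, pixels), "D" ([k1, k2, p1, p2, k3] as OpenCV has them; the pictures are not rectified), "world_to_cam" (4x4, takes a point from world to camera coordinates). Camera axes: x right, y up, looking along -z (the intrinsics and any distortion apply to the point x, -y, -z); pixel columns grow to the right and rows downward; lengths in m; the calibration is good to about 2 mm. A picture is of the moment at which its call begins: read the wrist's pose just before it. camera_model takes no time and is no camera call; for the wrist camera it gives the pose at the moment of the call.
A pose or a line that the arm cannot do raises arm.MotionError and nothing moves.
- arm.close_job(): hands the job in; it is judged then, once.
The state is a dict: "time_s": time; "joint_positions": joint angles; "joint_vel": joint speeds; "tau": joint torques, N m; "tool_pos": TCP position; "eef_rot": TCP orientation; "force": force on the tool from outside, world axes, zero at the start; "wrist_torque": the same for the moment, N m; "width": finger opening in m; "finger_force": force on a finger pad.
Only numpy, scipy, OpenCV 4.12 (cv2) and the standard library are available. Lean on these libraries where they do the work, as an engineer would, in place of code of your own. Each camera call takes 0.05 s, during which the arm holds its last target. There are 200 camera calls.

TASK

Pack the four gift orders on the table: lay the navy bangle, the orange bangle, the pink ring box and the bracelet card each in the open carton whose insert is cut and coloured for it (round navy, round orange, square pink, oblong sage green). Each must lie the right way up, flat on the felt floor inside its cut-out, and be let go.

Things in the scene. Friction and masses are not known exactly. Their poses are not given: they have to be found in the camera images.
- navy_bangle: Navy blue bangle, a flat ring 55 mm across and 7 mm high, lying flat; solid to the touch in its middle (nothing can enter the hole), so take it across its outside. 18 g. Origin: centre of the underside; z up. Yaw is of no account.
- orange_bangle: Orange bangle, a flat ring 54 mm across and 6 mm high, lying flat; solid to the touch in its middle (nothing can enter the hole), so take it across its outside. 18 g. Origin: centre of the underside; z up. Yaw is of no account.
- pink_box: Small dusty-pink ring box with a cream band over its top, closed, 36 mm high: lid 65 x 65 mm over the height 22 to 35 mm, body 62 x 62 mm below. The lid is fixed to it. 60 g. Origin: centre of the underside; x and y along its sides, z up.
- bracelet_card: White boxed bracelet card lying flat, a bracelet of coloured beads on its upper face; 56 mm along its x, 80 mm along its y, 9 mm thick (beads to 11 mm). 25 g. Origin: centre of the underside; z up. Pinch it by its two long edges, closing along its x.
- navy_carton: Fixed cardboard carton base, 104 (x) x 88 (y) x 14 mm. Origin: centre of underside, on the table. Felt floor at z = 3 mm, insert top 12.5. Thumb notches 36 mm wide, down to the felt, right through insert and wall mid +y and -y side: room for fingers closing along y. Navy insert with a round opening 66 mm across, centred: for the navy bangle.
- orange_carton: Fixed cardboard carton base, 104 (x) x 88 (y) x 14 mm. Origin: centre of underside, on the table. Felt floor at z = 3 mm, insert top 12.5. Thumb notches 36 mm wide, down to the felt, right through insert and wall mid +y and -y side: room for fingers closing along y. Orange insert with a round opening 66 mm across, centred: for the orange bangle.
- pink_carton: Fixed cardboard carton base, 104 (x) x 88 (y) x 14 mm. Origin: centre of underside, on the table. Felt floor at z = 3 mm, insert top 12.5. Thumb notches 36 mm wide, down to the felt, right through insert and wall mid +y and -y side: room for fingers closing along y. Dusty-pink insert with a square opening 73 x 73 mm, centred: for the pink ring box.
- sage_carton: Fixed cardboard carton base, 104 (x) x 88 (y) x 14 mm. Origin: centre of underside, on the table. Felt floor at z = 3 mm, insert top 12.5. Thumb notches 36 mm wide, down to the felt, right through insert and wall mid +y and -y side: room for fingers closing along y. Sage-green insert with a centred opening 91 (x) x 67 mm (y): for the bracelet card, card y along carton x, either way round.
- glass_jar: Bystander, fixed: round clear glass jar of coloured beads, 184 mm across at its body and 0.19 m high, on a glass foot 230 mm across and 10 mm high. Origin: centre of its underside. Keep the gripper and what it carries clear of it.
- fern_planter: Bystander, fixed: wicker basket, solid to 0.255 m above the table; it reaches from 0.11 m nearer the robot to 0.14 m farther than its origin in x, and from 0.15 m to the right to 0.10 m to the left of it in y. The fern above that gives no contact. Keep the gripper and what it carries clear of the basket. Origin: near its middle, on the table.

How it is judged:
By the outcome, as a careful person would: the job done as asked, in the order asked, and still so for the second after the job is handed in, with the robot touching nothing.
It also fails if it takes over 128 s, if anything falls off the work surface, if the arm or the gripper's body presses on something with over 40 N, if the wrist force passes 120 N, or if a joint passes its speed limit or range.

## Working session

There is one attempt and no reset: what is moved stays moved. The work goes in short steps, each a Python script; the robot and the scene stay as the last script left them, time stands still between calls to the robot, and variables do not carry over. Pictures are saved under pics/ and viewed, at most 14 in all, crops included, and the job is handed in when it is done.

```bash
ls; mkdir -p pics; python3 - <<'E'
from workcell import arm
import cv2,numpy as np
a=arm.get_image("scene");b=arm.get_image("side")
cv2.imwrite("pics/scene0.png",a);cv2.imwrite("pics/side0.png",b)
for n in("scene","side","wrist"):
    m=arm.camera_model(n);print(n,m["fovy"],m["cx"],m["cy"],m["D"]);print(np.round(m["world_to_cam"],3))
print(arm.get_obs())
E
```

```text
pics
scene 53.27169385311728 285.80233199862016 207.38158369126126 [-0.01182224  0.          0.          0.          0.        ]
[[-0.769 -0.64   0.002  0.412]
 [ 0.521 -0.624  0.582 -0.273]
 [-0.371  0.449  0.813 -1.094]
 [ 0.     0.     0.     1.   ]]
side 42.02131742459915 282.76564108349925 204.41368034429703 [-0.0077026  0.         0.         0.         0.       ]
[[-0.708 -0.706  0.015  0.383]
 [ 0.409 -0.393  0.824 -0.256]
 [-0.576  0.589  0.567 -1.259]
 [ 0.     0.     0.     1.   ]]
wrist 63.885416111071 285.80781712735285 200.7495827029495 [-0.05801164  0.          0.          0.          0.        ]
[[ 0.225 -0.974 -0.001 -0.625]
 [ 0.939  0.217 -0.267  0.031]
 [ 0.26   0.059  0.964 -0.391]
 [ 0.     0.     0.     1.   ]]
{'time_s': 0.1, 'joint_positions': array([-1.44960161e+00,  4.91477990e-01,  1.55940621e+00,  1.25355054e-05,
        1.09167292e+00, -1.05577243e-01]), 'joint_vel': array([-0.00228378, -0.00094136, -0.00087475, -0.00221151,  0.00038077,
        0.0003031 ]), 'tau': array([ 3.60492209e-03, -6.13625336e+01, -2.58606952e+01,  6.94590295e-02,
        4.70342254e-02, -5.18751915e-05]), 'tool_pos': array([ 0.1405305 , -0.60874622,  0.18582732]), 'eef_rot': array([[ 9.74398547e-01,  2.24827624e-01, -1.05559846e-04],
       [ 2.24827621e-01, -9.74398082e-01,  9.58736404e-04],
       [ 1.12693116e-04, -9.57924128e-04, -9.99999535e-01]]), 'force': array([ 0.40198273, -0.195121  , -0.32822119]), 'wrist_torque': array([-0.01963685,  0.01797184, -0.02186925]), 'finger_force': 0.0, 'width': 0.09505821239068152}
```

View pics/scene0.png

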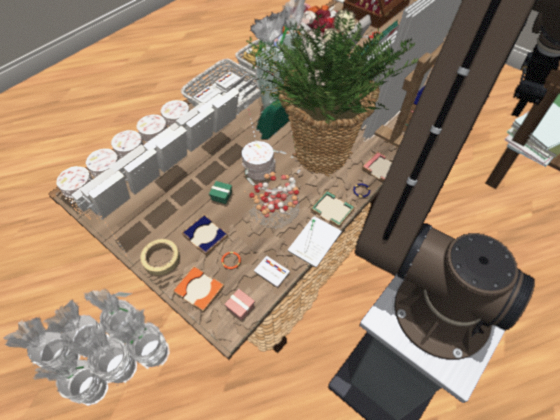

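View pics/side0.png

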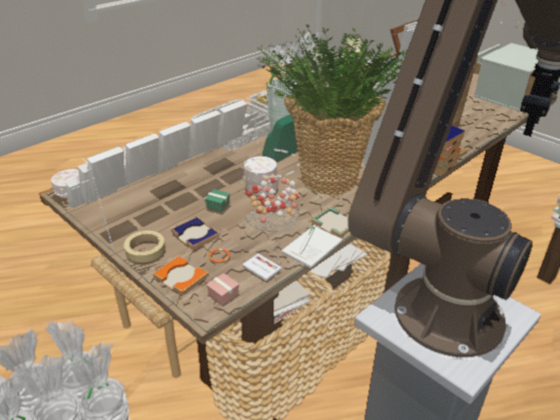

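The scene view shows the navy carton at (206,234), orange carton (199,289), pink box (240,303), orange bangle (231,260), card (270,269), sage carton (332,208), navy bangle (362,190) and pink carton (380,166) partly behind the arm. The side view agrees, and the jar is at about (275,200). I'll cast rays for rough positions.

```bash
cat > h.py <<'E'
from workcell import arm
import cv2,numpy as np
def ray(m,uv):
    f=210/np.tan(np.radians(m["fovy"])/2); K=np.array([[f,0,m["cx"]],[0,f,m["cy"]],[0,0,1]])
    n=cv2.undistortPoints(np.float64(uv).reshape(-1,1,2),K,np.array(m["D"])).reshape(-1,2)
    T=np.array(m["world_to_cam"]);R=T[:3,:3]
    return -R.T@T[:3,3], np.c_[n[:,0],-n[:,1],-np.ones(len(n))]@R
def cast(m,uv,z):
    c,d=ray(m,uv); return (c+d*((z-c[2])/d[:,2])[:,None])[:,:2]
def px(m,P):
    f=210/np.tan(np.radians(m["fovy"])/2); q=np.c_[P,np.ones(len(P))]@np.array(m["world_to_cam"]).T
    q=q[:,:3]*[1,-1,-1]; K=np.array([[f,0,m["cx"]],[0,f,m["cy"]],[0,0,1.]])
    return cv2.projectPoints(q,np.zeros(3),np.zeros(3),K,np.array(m["D"]))[0].reshape(-1,2)
def down(yaw): # yaw of tool y (closing) axis from world x
    y=np.array([np.cos(yaw),np.sin(yaw),0]);z=np.array([0,0,-1.]);return np.c_[np.cross(y,z),y,z]
def snap(n,save=None):
    m=arm.camera_model(n);i=arm.get_image(n)
    if save: cv2.imwrite(f"pics/{save}.png",i)
    return m,i
E
python3 - <<'E'
from h import *
m=arm.camera_model("scene")
for k,uv,z in [("navyC",(206,234),.012),("orC",(199,289),.012),("pinkbox",(240,302),.036),("orB",(231,260),.005),("card",(271,269),.009),("sageC",(332,208),.012),("navyB",(362,190),.006),("pinkC",(382,166),.012),("jarbase",(275,212),.0),("basket bottom",(322,165),0),("ybang",(160,255),.03),("paper",(316,240),0),("green",(221,190),.03),("tablecorner",(232,355),0),("tableleftcorner",(55,195),0)]:
    print(k,cast(m,[uv],z).round(3)[0])
w=arm.camera_model("wrist")
E
```

```text
navyC [0.643 0.235]
orC [0.532 0.367]
pinkbox [0.414 0.33 ]
orB [0.531 0.247]
card [0.425 0.198]
sageC [ 0.417 -0.076]
navyB [ 0.387 -0.197]
pinkC [ 0.391 -0.318]
jarbase [0.546 0.04 ]
basket bottom [ 0.55  -0.204]
ybang [0.681 0.37 ]
paper [0.389 0.039]
green [0.713 0.1  ]
tablecorner [0.347 0.434]
tableleftcorner [1.12  0.435]
```

```bash
cat >> h.py <<'E'
def camtool():
    o=arm.get_obs();T=np.linalg.inv(np.array(arm.camera_model("wrist")["world_to_cam"]))
    R=o["eef_rot"];return R.T@(T[:3,3]-o["tool_pos"]), R.T@(-T[:3,2])
def lookpos(xy,h,yaw):
    c,d=camtool();R=down(yaw);c=R@c;d=R@d   # TCP pos at height h so that camera axis hits xy at z=0
    s=(h+c[2])/-d[2]
    return np.array([xy[0]-c[0]-s*d[0],xy[1]-c[1]-s*d[1],h]),R
E
python3 - <<'E'
from h import *
print(camtool())
p=arm.get_obs()["tool_pos"]
for n,xy in dict(A=(.39,-.26),S=(.42,-.08),C=(.46,.22),O=(.5,.34),N=(.62,.25)).items():
  for yaw in(np.pi/2,-np.pi/2):
    for h in (.3,.4):
      q,R=lookpos(xy,h,yaw); j=arm.ik(q,R); print(n,round(yaw,1),q.round(3),None if j is None else np.round(j,2))
E
```

```text
(array([ 0.07437941,  0.00036554, -0.19817054]), array([-2.66806109e-01, -4.38633147e-04,  9.63750127e-01]))
A 1.6 [ 0.326 -0.26   0.3  ] [-0.83  0.07  1.85 -0.    1.22 -2.4 ]
A 1.6 [ 0.299 -0.26   0.4  ] [-0.88 -0.02  1.69 -0.    1.47 -2.45]
A -1.6 [ 0.454 -0.26   0.3  ] [-0.65  0.24  1.64 -0.    1.26  0.92]
A -1.6 [ 0.481 -0.26   0.4  ] [-0.62  0.23  1.4  -0.    1.51  0.95]
S 1.6 [ 0.356 -0.08   0.3  ] [-0.4  -0.02  1.94 -0.    1.22 -1.97]
S 1.6 [ 0.329 -0.08   0.4  ] [-0.43 -0.13  1.78 -0.    1.48 -2.01]
S -1.6 [ 0.484 -0.08   0.3  ] [-0.3   0.19  1.71 -0.    1.24  1.27]
S -1.6 [ 0.511 -0.08   0.4  ] [-0.28  0.18  1.46 -0.    1.5   1.29]
C 1.6 [0.396 0.22  0.3  ] [ 0.36  0.13  1.78 -0.    1.23 -1.21]
C 1.6 [0.369 0.22  0.4  ] [ 0.38  0.03  1.64 -0.    1.47 -1.19]
C -1.6 [0.524 0.22  0.3  ] [ 0.28  0.31  1.54 -0.    1.29  1.85]
C -1.6 [0.551 0.22  0.4  ] [ 0.27  0.31  1.29 -0.    1.54  1.84]
O 1.6 [0.436 0.34  0.3  ] [ 0.54  0.29  1.57 -0.    1.28 -1.03]
O 1.6 [0.409 0.34  0.4  ] [ 0.57  0.21  1.43 -0.    1.5  -1.  ]
O -1.6 [0.564 0.34  0.3  ] [ 0.44  0.46  1.31 -0.    1.37  2.01]
O -1.6 [0.591 0.34  0.4  ] [ 0.43  0.47  1.04 -0.    1.63  2.  ]
N 1.6 [0.556 0.25  0.3  ] [ 0.31  0.38  1.43 -0.    1.33 -1.26]
N 1.6 [0.529 0.25  0.4  ] [ 0.33  0.3   1.31 -0.    1.54 -1.24]
N -1.6 [0.684 0.25  0.3  ] [ 0.26  0.58  1.1  -0.    1.46  1.83]
N -1.6 [0.711 0.25  0.4  ] [ 0.25  0.61  0.79 -0.    1.73  1.82]
```

```bash
python3 - <<'E'
from h import *
import pickle
o=arm.get_obs();p=o["tool_pos"]
arm.move_l([p[0],p[1],.42],v=.3)
D={}
arm.reach(*lookpos((.39,-.22),.38,np.pi/2)); D["A"]=snap("wrist","A")
arm.reach(*lookpos((.50,.28),.3,np.pi/2)); D["B"]=snap("wrist","B")
pickle.dump(D,open("d.pkl","wb"))
print(arm.get_obs()["time_s"])
E
```

```text
4.9833
```

View pics/A.png

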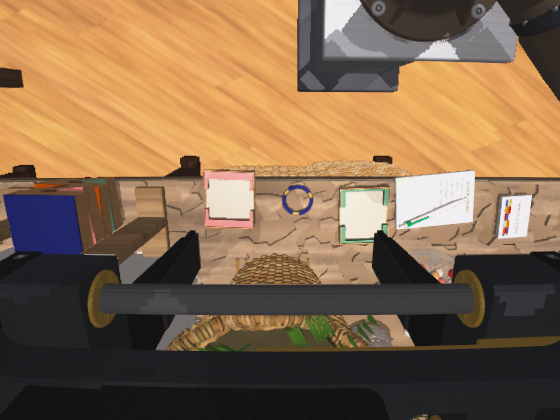

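View pics/B.png

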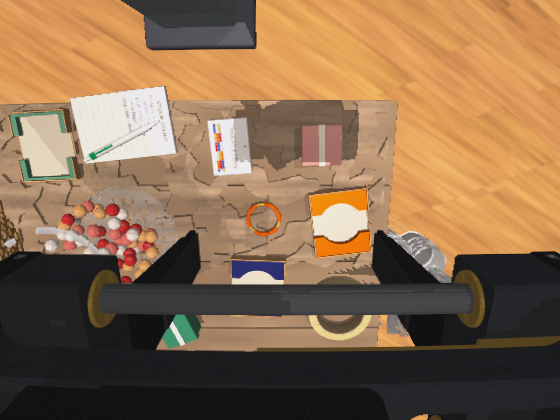

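A: pink carton at (229,199), navy bangle (297,199), sage carton (363,215), card (514,216), with the basket at rows 255 and below. B: card (231,146), pink box (322,145), orange bangle (263,218), orange carton (340,222), navy carton at (257,272), half hidden by the gripper. I'll look at the navy carton again and zoom in on the cut-outs.

```bash
python3 - <<'E'
from h import *
import pickle
D=pickle.load(open("d.pkl","rb"))
arm.reach(*lookpos((.66,.235),.3,np.pi/2)); D["C"]=snap("wrist","C")
pickle.dump(D,open("d.pkl","wb"))
def cr(k,u,v,s=40): return cv2.resize(D[k][1][max(v-s,0):v+s,max(u-s,0):u+s],(260,260),interpolation=cv2.INTER_CUBIC)
u,v=px(D["C"][0],np.array([[.643,.235,.01]]))[0].astype(int);print(u,v)
top=np.hstack([cr("A",229,199),cr("A",297,199),cr("A",363,215)])
bot=np.hstack([cr("B",231,146),cr("B",340,222),cr("C",u,v)])
cv2.imwrite("pics/comp.png",np.vstack([top,bot]))
E
```

```text
286 191
```

View pics/comp.png

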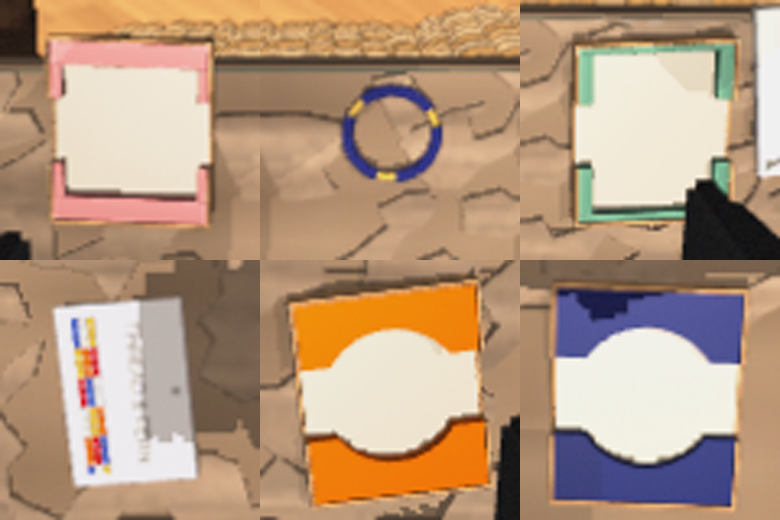

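```bash
cat >> h.py <<'E'
def meas(mi,roi,z,lo,hi,save=None):
    m,i=mi;h=cv2.cvtColor(i,cv2.COLOR_BGR2HSV);k=np.zeros(h.shape[:2],np.uint8)
    u0,v0,u1,v1=roi; k[v0:v1,u0:u1]=cv2.inRange(h,lo,hi)[v0:v1,u0:u1]
    k=cv2.morphologyEx(k,cv2.MORPH_OPEN,np.ones((2,2),np.uint8))
    v,u=np.nonzero(k);
    if save: cv2.imwrite(save,k)
    P=np.float32(cast(m,np.c_[u,v],z)*1000)
    return P, cv2.minAreaRect(P), cv2.minEnclosingCircle(P)
E
python3 - <<'E'
from h import *
import pickle
D=pickle.load(open("d.pkl","rb"))
h=lambda k,u,v:cv2.cvtColor(D[k][1][v:v+1,u:u+1],cv2.COLOR_BGR2HSV)[0,0]
print("pinkC",h("A",229,176),"sage",h("B",16,128),"boxtop",h("B",310,145),"band",h("B",322,145),"boxside?",h("B",310,163),"card",h("B",220,150),"shade",h("B",245,150),"table",h("B",290,200),"tabshade",h("B",280,140),"felt",h("A",229,200))
print("sidecol",[tuple(h("B",312,v)) for v in range(120,172,4)])
f=lambda r:tuple(np.round(np.array([*r[0],*r[1],r[2]],float),1))
for n,k,roi,z,lo,hi in [("navyC","C",(240,145,335,232),12.5,(105,80,40),(130,255,255)),("orC","B",(300,180,380,262),12.5,(8,210,150),(18,255,255)),
 ("pinkC","A",(195,160,262,238),12.5,(165,50,120),(180,255,255)),("sageC","B",(0,100,82,190),12.5,(60,50,60),(95,255,255)),
 ("navyB","A",(270,175,325,225),6,(105,80,40),(130,255,255)),("orB","B",(235,190,295,250),5,(3,190,120),(20,255,255)),
 ("box","B",(290,110,355,180),35,(0,0,0),(180,255,255))]:
    if n=="box": continue
    P,r,c=meas(D[k],roi,z/1000,lo,hi,f"m_{n}.png"); print(n,len(P),"rect",f(r),"circ",np.round(c[0],1),round(c[1],1))
E
```

```text
pinkC [  3  85 242] sage [ 71  88 156] boxtop [  4  98 164] band [ 16  48 182] boxside? [  6  84 239] card [128  23 200] shade [ 11  19 188] table [ 14  96 176] tabshade [ 14  87 126] felt [ 19  29 238]
sidecol [(np.uint8(14), np.uint8(84), np.uint8(112)), (np.uint8(13), np.uint8(90), np.uint8(102)), (np.uint8(4), np.uint8(99), np.uint8(167)), (np.uint8(4), np.uint8(99), np.uint8(167)), (np.uint8(5), np.uint8(100), np.uint8(166)), (np.uint8(4), np.uint8(99), np.uint8(165)), (np.uint8(4), np.uint8(99), np.uint8(163)), (np.uint8(4), np.uint8(99), np.uint8(162)), (np.uint8(4), np.uint8(97), np.uint8(160)), (np.uint8(4), np.uint8(100), np.uint8(161)), (np.uint8(5), np.uint8(101), np.uint8(161)), (np.uint8(6), np.uint8(84), np.uint8(239)), (np.uint8(15), np.uint8(99), np.uint8(167))]
navyC 1764 rect (np.float64(646.7), np.float64(234.1), np.float64(82.7), np.float64(98.8), np.float64(87.8)) circ [646.2 234.5] 63.3
orC 1615 rect (np.float64(535.9), np.float64(364.8), np.float64(99.2), np.float64(83.3), np.float64(7.2)) circ [535.9 364.6] 63.6Traceback (most recent call last):
  File "<stdi
[... 243 characters left out ...]
~~~^^^^^^
  File "h.py", line 5, in ray
    n=cv2.undistortPoints(np.float64(uv).reshape(-1,1,2),K,np.array(m["D"])).reshape(-1,2)
      ~~~~~~~~~~~~~~~~~~~^^^^^^^^^^^^^^^^^^^^^^^^^^^^^^^^^^^^^^^^^^^^^^^^^^^
cv2.error: OpenCV(4.12.0) /io/opencv/modules/calib3d/src/undistort.dispatch.cpp:347: error: (-215:Assertion failed) CV_IS_MAT(_src) && CV_IS_MAT(_dst) && (_src->rows == 1 || _src->cols == 1) && (_dst->rows == 1 || _dst->cols == 1) && _src->cols + _src->rows - 1 == _dst->rows + _dst->cols - 1 && (CV_MAT_TYPE(_src->type) == CV_32FC2 || CV_MAT_TYPE(_src->type) == CV_64FC2) && (CV_MAT_TYPE(_dst->type) == CV_32FC2 || CV_MAT_TYPE(_dst->type) == CV_64FC2) in function 'cvUndistortPointsInternal'
```

```bash
python3 - <<'E'
from h import *
import pickle
D=pickle.load(open("d.pkl","rb"))
f=lambda r:np.round(np.array([*r[0],*r[1],r[2]],float),1)
for n,k,roi,z,lo,hi in [
 ("pinkC","A",(195,160,262,238),12.5,(0,65,150),(9,110,255)),("sageC","B",(0,100,82,190),12.5,(60,50,60),(95,255,255)),
 ("navyB","A",(270,175,325,225),6,(105,80,40),(130,255,255)),("orB","B",(235,190,295,250),5,(3,190,120),(20,255,255)),
 ("box","B",(290,115,355,180),35,(0,75,130),(9,115,200)),("card","B",(200,105,258,188),9,(0,0,100),(180,50,255))]:
    P,r,c=meas(D[k],roi,z/1000,lo,hi,f"m_{n}.png"); print(n,len(P),"rect",f(r),"circ",np.round(c[0],1),round(c[1],1))
C=[cv2.imread(f"m_{n}.png")[105:255,a:a+140] for n,a in [("pinkC",160),("sageC",0),("navyB",230),("orB",200),("box",260),("card",160)]]
cv2.imwrite("pics/masks.png",np.vstack([np.hstack(C[:3]),np.hstack(C[3:])]))
# basket rim in A: lowest row of wicker extent, cast at z=.255 and 0
m=D["A"][0]
print("basket near rim",cast(m,[(275,254)],.255),cast(m,[(275,254)],.2))
print("jar foot near pts B",cast(D["B"][0],[(110,190),(172,225),(115,185)],.01))
print(px(m,np.array([[.387,-.197,0.]])))
E
```

```text
pinkC 783 rect [ 385.  -319.6   83.2   99.1   88.4] circ [ 384.6 -319.1] 63.3
sageC 710 rect [414.6 -81.   99.   82.2   2.4] circ [414.8 -81.7] 63.1
navyB 199 rect [ 386.2 -198.8   52.7   51.4   78.1] circ [ 386.6 -198.7] 27.2
orB 272 rect [529.6 246.2  51.2  53.8  89.7] circ [529.6 246. ] 27.4
box 1269 rect [412.9 329.9  53.6  54.2   0.6] circ [413.1 329.7] 37.2
card 1937 rect [418.2 199.2  81.3  57.5   3.8] circ [418.6 199. ] 48.1
basket near rim [[ 0.37558408 -0.23219264]] [[ 0.40056984 -0.23412264]]
jar foot near pts B [[0.48053868 0.01277651]
 [0.53646503 0.1032254 ]
 [0.47281168 0.02165619]]
[[299.19834492 199.94267334]]
```

View pics/masks.png

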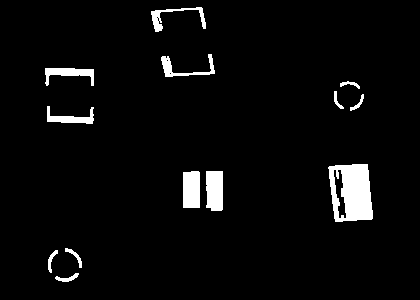

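Cartons, card and bangles match their given sizes. The "box" comes out at 54 mm, not 65, so I'll look closer before trusting it.

```bash
python3 - <<'E'
from h import *
import pickle
D=pickle.load(open("d.pkl","rb"))
S=cv2.imread("pics/scene0.png");T=cv2.imread("pics/side0.png")
r=lambda i,u,v,s:cv2.resize(i[v-s:v+s,u-s:u+s],(390,390),interpolation=cv2.INTER_CUBIC)
cv2.imwrite("pics/box.png",np.hstack([r(D["B"][1],322,145,40),r(S,240,303,32)]))
ms=arm.camera_model("scene");mt=arm.camera_model("side")
# project 65mm & 54mm boxes
for s,z in((65,36),(54,36),(65,22)):
  P=np.array([[.413+a*s/2000,.330+b*s/2000,z/1000] for a,b in((-1,-1),(1,-1),(1,1),(-1,1))])
  print(s,z,[px(m,P).round(0).tolist() for m in(D["B"][0],ms,mt)])
E
```

```text
65 36 [[[299.0, 122.0], [299.0, 169.0], [346.0, 169.0], [348.0, 122.0]], [[258.0, 301.0], [240.0, 286.0], [222.0, 304.0], [241.0, 320.0]], [[242.0, 284.0], [224.0, 271.0], [203.0, 284.0], [221.0, 298.0]]]
54 36 [[[303.0, 126.0], [303.0, 166.0], [342.0, 166.0], [343.0, 126.0]], [[255.0, 301.0], [240.0, 289.0], [225.0, 304.0], [241.0, 317.0]], [[239.0, 284.0], [224.0, 273.0], [206.0, 284.0], [221.0, 296.0]]]
65 22 [[[299.0, 121.0], [299.0, 168.0], [344.0, 168.0], [346.0, 121.0]], [[259.0, 303.0], [240.0, 288.0], [223.0, 306.0], [241.0, 322.0]], [[242.0, 289.0], [224.0, 276.0], [203.0, 288.0], [221.0, 303.0]]]
```

View pics/box.png

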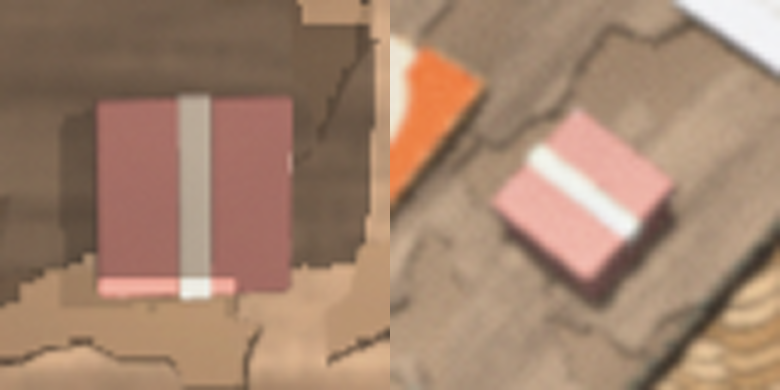

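The box really measures 54 mm in both views at 36 mm height. Before accepting that, I'll look at the scene again, now the arm has moved, for another pink box.

```bash
python3 - <<'E'
from h import *
arm.reach(*lookpos((.5,.28),.45,np.pi/2))
m,i=snap("scene");cv2.imwrite("pics/scene1.png",cv2.resize(i[0:330,40:560],(800,508),interpolation=cv2.INTER_CUBIC))
E
```

```text
(no output)
```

View pics/scene1.png

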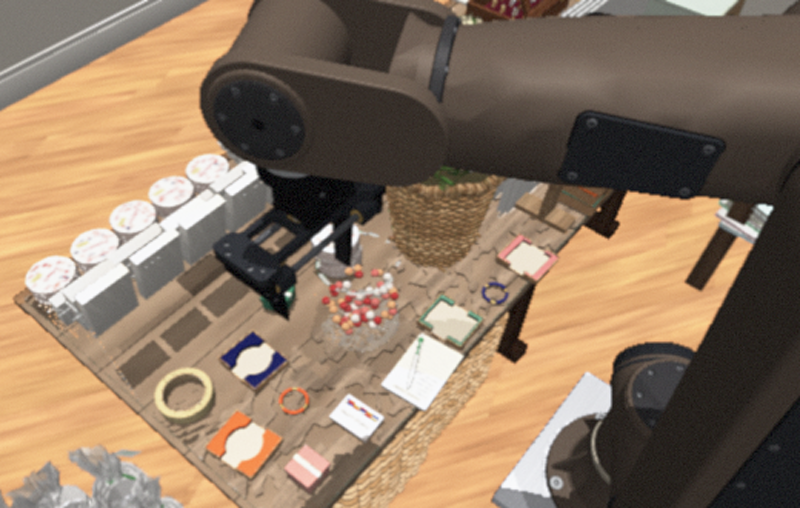

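Only one pink box is on the table, so that is the one (its size on the sheet is off). Next I'll bound the basket and the jar.

```bash
python3 - <<'E'
from h import *
import pickle
ms=arm.camera_model("scene");mt=arm.camera_model("side");mA=pickle.load(open("d.pkl","rb"))["A"][0]
print("side rim L,R",cast(mt,[(287,103),(388,105)],.25).round(3).tolist(),"side bottom L,mid,R",cast(mt,[(303,183),(335,192),(366,183)],0).round(3).tolist())
print("scene bottom L,mid,R",cast(ms,[(300,162),(321,174),(345,162)],0).round(3).tolist(),"rim",cast(ms,[(290,118),(363,122)],.25).round(3).tolist())
for z in(0,.05,.1,.15,.2,.25): print(z,cast(mA,[(275,254),(236,265),(318,265),(165,345),(410,345)],z).round(3).tolist())
print("cam",ray(mA,[(0,0)])[0])
p=arm.get_obs();print(p["tool_pos"],p["joint_positions"].round(2),p["time_s"])
for n,x,y,yw in [("navyB",.3865,-.199,90),("navyC",.646,.234,87.8),("orB",.5295,.246,90),("orC",.536,.365,97.2),("box",.413,.330,90),("pinkC",.385,-.3195,88.4),("card",.4185,.199,93.8),("sageC",.4147,-.081,92.4)]:
  for z in(.003,.3):
    q=arm.ik([x,y,z],down(np.radians(yw)));print(n,z,None if q is None else np.round(q,2))
E
```

```text
side rim L,R [[0.696, -0.167], [0.481, -0.375]] side bottom L,mid,R [[0.625, -0.174], [0.521, -0.207], [0.487, -0.318]]
scene bottom L,mid,R [[0.614, -0.168], [0.529, -0.171], [0.499, -0.264]] rim [[0.603, -0.097], [0.439, -0.214]]
0 [[0.491, -0.241], [0.514, -0.315], [0.514, -0.16], [0.697, -0.471], [0.698, 0.035]]
0.05 [[0.469, -0.239], [0.489, -0.307], [0.49, -0.166], [0.656, -0.449], [0.657, 0.013]]
0.1 [[0.446, -0.238], [0.465, -0.299], [0.465, -0.171], [0.616, -0.427], [0.617, -0.009]]
0.15 [[0.423, -0.236], [0.44, -0.291], [0.44, -0.176], [0.575, -0.406], [0.576, -0.031]]
0.2 [[0.401, -0.234], [0.415, -0.282], [0.415, -0.181], [0.535, -0.384], [0.536, -0.053]]
0.25 [[0.378, -0.232], [0.391, -0.274], [0.391, -0.187], [0.494, -0.363], [0.495, -0.076]]
cam [ 0.22882269 -0.22085622  0.57805911]
[0.39721067 0.28023958 0.44868746] [ 0.48  0.12  1.42 -0.    1.6  -1.09] 6.7833
navyB 0.003 [-0.63  0.55  2.18 -0.    0.41 -2.2 ]
navyB 0.3 [-0.63  0.1   1.82 -0.    1.22 -2.2 ]
navyC 0.003 [ 0.25  0.78  1.54 -0.    0.82 -1.28]
navyC 0.3 [ 0.25  0.51  1.23 -0.    1.41 -1.28]
orB 0.003 [ 0.32  0.67  1.82 -0.    0.65 -1.25]
orB 0.3 [ 0.32  0.34  1.5  -0.    1.3  -1.25]
orC 0.003 [ 0.5   0.74  1.65 -0.    0.76 -1.2 ]
orC 0.3 [ 0.5   0.44  1.33 -0.    1.36 -1.2 ]
box 0.003 [ 0.55  0.62  1.96 -0.    0.56 -1.02]
box 0.3 [ 0.55  0.25  1.63 -0.    1.26 -1.02]
pinkC 0.003 [-0.82  0.6   2.03 -0.    0.52 -2.37]
pinkC 0.3 [-0.82  0.21  1.69 -0.    1.25 -2.37]
card 0.003 [ 0.3   0.57  2.12 -0.    0.46 -1.34]
card 0.3 [ 0.3   0.15  1.76 -0.    1.23 -1.34]
sageC 0.003 [-0.35  0.54  2.21 -0.    0.39 -1.96]
sageC 0.3 [-0.35  0.08  1.84 -0.    1.22 -1.96]
```

```bash
cat >> h.py <<'E'
ZT=.32
def st(t):
    o=arm.get_obs();print(t,"t",round(o["time_s"],1),"w",round(o["width"]*1000,1),"F",o["force"].round(1),"ff",round(o["finger_force"],1),"p",o["tool_pos"].round(4));return o
def pick(x,y,yaw,z,w,effort=12):
    R=down(np.radians(yaw))
    arm.reach([x,y,ZT],R);arm.move_l([x,y,.06],v=.25);arm.move_l([x,y,z],v=.06)
    st("down");arm.close_gripper(effort);o=st("closed")
    arm.move_l([x,y,.06],v=.1);o=st("lift")
    assert abs(o["width"]-w)<.005, "missed grasp"
    arm.move_l([x,y,ZT],v=.25)
def place(x,y,yaw,z,up=ZT):
    R=down(np.radians(yaw))
    arm.reach([x,y,ZT],R);st("over");arm.move_l([x,y,z+.04],v=.25);arm.move_l([x,y,z],v=.05)
    st("placed");arm.gripper_open();arm.sleep(.2);arm.move_l([x,y,z+.04],v=.1);arm.move_l([x,y,up],v=.25)
E
python3 - <<'E'
from h import *
pick(.3865,-.199,90,.003,.055)
place(.6465,.2345,87.8,.0065)
pick(.5295,.246,90,.003,.054)
place(.536,.3648,97.2,.0065)
# look at both + box
arm.reach(*lookpos((.62,.29),.3,np.pi/2)); snap("wrist","V1");st("end")
E
```

```text
down t 10.9 w 95.2 F [1.3 0.3 0.6] ff 0.0 p [ 0.3866 -0.1991  0.0032]
closed t 12.4 w 0.3 F [ 0.3 -0.1  0.1] ff 0.0 p [ 0.3865 -0.199   0.003 ]
lift t 13.1 w 0.5 F [-0.4  0.5 -0.3] ff 0.0 p [ 0.3863 -0.1989  0.0597]Traceback (most recent call last):
  File "<stdin>", line 2, in <module>
  File "h.py", line 43, in pick
    assert abs(o["width"]-w)<.005, "missed grasp"
           ^^^^^^^^^^^^^^^^^^^^^^
AssertionError: missed grasp
```

The fingers closed on nothing. I'll look from here.

```bash
python3 - <<'E'
from h import *
arm.gripper_open()
arm.move_l([.3865,-.199,.25],v=.25)
arm.reach(*lookpos((.40,-.20),.3,np.pi/2))
import pickle
d=snap("wrist","miss");pickle.dump(d,open("e.pkl","wb"));st("")
E
```

```text
t 16.0 w 94.9 F [-0.5 -0.1 -1.4] ff 0.0 p [ 0.3378 -0.1995  0.2989]
```

View pics/miss.png

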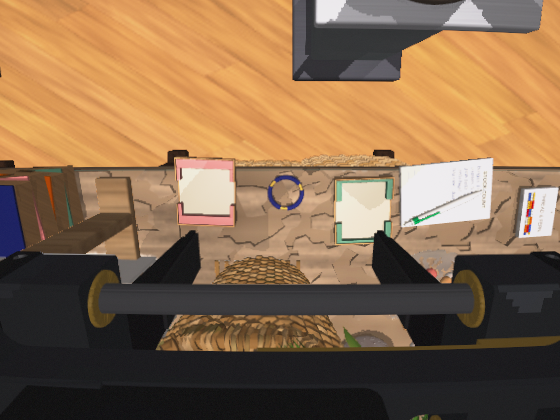

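The navy bangle is at (285,192), apparently untouched; the basket starts at row 256. I'll measure it again from here.

```bash
python3 - <<'E'
from h import *
import pickle
d=pickle.load(open("e.pkl","rb"))
for n,roi,z,lo,hi in [("navyB",(262,165,312,216),6,(105,80,40),(130,255,255)),("pinkC",(170,150,242,232),12.5,(0,65,150),(9,110,255)),]:
    P,r,c=meas(d,roi,z/1000,lo,hi); print(n,np.round(c[0],1),round(c[1],1),np.round([*r[0],*r[1],r[2]],1))
# stand near face: same corner seen in A (165,187)?
A=pickle.load(open("d.pkl","rb"))["A"][0]
print("basket near",[cast(d[0],[(262,256)],z).round(3).tolist() for z in(0,.05,.1,.15,.2,.25)])
print("cam z",ray(d[0],[(0,0)])[0])
E
```

```text
navyB [ 386.4 -199.3] 27.1 [ 386.8 -199.    52.8   51.3   89.9]
pinkC [ 384.3 -319.5] 63.4 [ 384.6 -319.8   82.3   99.4   87.6]
basket near [[[0.492, -0.238]], [[0.469, -0.235]], [[0.446, -0.231]], [[0.422, -0.227]], [[0.399, -0.223]], [[0.376, -0.219]]]
cam z [ 0.26199776 -0.20012733  0.49769063]
```

The bangle did not move at all, so the fingertips passed over it. I'll go down and look, then probe for the table.

```bash
python3 - <<'E'
from h import *
R=down(np.pi/2);x,y=.3866,-.199
arm.reach([x,y,.2],R);arm.move_l([x,y,.05],v=.25)
arm.move_l([x,y,.004],v=.06);m,i=snap("wrist");s=snap("side")[1];
print(px(m,np.array([[x,y,0.],[x,y-.0275,.0],[x,y+.0275,.0]])).round(0).tolist())
u,v=px(arm.camera_model("side"),np.array([[x,y,0.]]))[0].astype(int);print(u,v)
cv2.imwrite("pics/low.png",np.hstack([cv2.resize(i[110:260,185:385],(400,300)),cv2.resize(s[v-60:v+60,u-60:u+60],(300,300))]))
for z in(.003,.002,.001,0.,-.001,-.002,-.003):
    arm.move_l([x,y,z],v=.02);arm.sleep(.1);o=st(z)
    if abs(o["force"][2])>6:break
E
```

```text
[[287.0, 230.0], [244.0, 230.0], [330.0, 230.0]]
368 211
0.003 t 18.6 w 95.2 F [-0.1  0.6  0.7] ff 0.0 p [ 0.3866 -0.199   0.0031]
0.002 t 19.0 w 95.2 F [ 0.6  0.4 -0. ] ff 0.0 p [ 0.3866 -0.199   0.002 ]
0.001 t 19.3 w 95.1 F [-0.5  0.9  1.3] ff 0.0 p [ 0.3866 -0.199   0.001 ]
0.0 t 19.7 w 95.2 F [ 0.5  0.4 -0.2] ff 0.0 p [ 0.3866 -0.199  -0.    ]
-0.001 t 20.0 w 95.4 F [-0.5 -0.7 -0.2] ff 0.0 p [ 0.3866 -0.199  -0.001 ]
-0.002 t 20.4 w 95.3 F [ 0.   0.4 -0.6] ff 0.0 p [ 0.3866 -0.199  -0.002 ]
-0.003 t 20.7 w 95.5 F [0.1 0.4 0.7] ff 0.0 p [ 0.3866 -0.199  -0.003 ]
```

View pics/low.png

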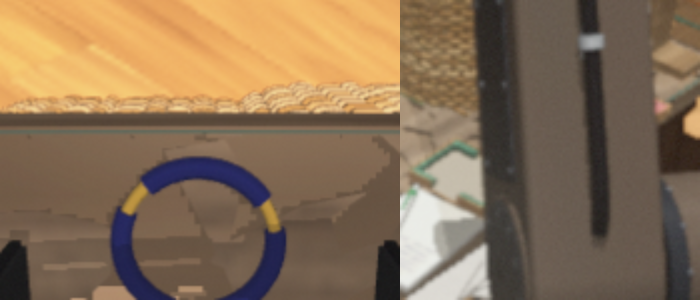

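At TCP z = −3 mm there is still no contact, though the picture (88 px across) puts the bangle at table height. The fingers must end above the nominal TCP. I'll keep stepping down until they touch.

```bash
python3 - <<'E'
from h import *
x,y=.3866,-.199
for z in np.arange(-.004,-.026,-.001):
    arm.move_l([x,y,z],v=.03);o=arm.get_obs()
    if o["force"][2]>4:break
o=st(z);arm.sleep(.1);o=st(z)
m,i=snap("wrist");cv2.imwrite("pics/touch.png",i[100:330])
E
```

```text
-0.025 t 26.2 w 94.9 F [ 0.4 -0.1 -0.1] ff 0.0 p [ 0.3866 -0.199  -0.0251]
-0.025 t 26.3 w 95.1 F [ 0.6  1.  -0.5] ff 0.0 p [ 0.3866 -0.199  -0.025 ]
```

View pics/touch.png

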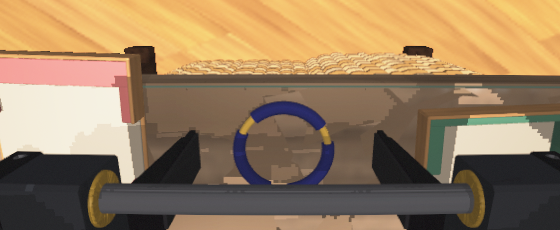

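Image scale still puts the bangle at table height. The drawn fingertips are about 172 px apart for 95 mm, so their depth is 0.186 m against 0.211 m for the nominal TCP. The real tips therefore seem about 26 mm short of the TCP. I'll carry on probing in guarded steps.

```bash
python3 - <<'E'
from h import *
x,y=.3866,-.199
m=arm.camera_model("wrist")
for d in(0,.01,.02,.025,.03): print(d,px(m,np.array([[x,y-.0475,-.025+d],[x,y+.0475,-.025+d]])).round(0).tolist())
for z in np.arange(-.026,-.041,-.001):
    arm.move_l([x,y,z],v=.03);o=arm.get_obs()
    if o["force"][2]>4:break
st(z)
E
```

```text
0 [[211.0, 233.0], [362.0, 233.0]]
0.01 [[208.0, 239.0], [366.0, 239.0]]
0.02 [[204.0, 245.0], [370.0, 245.0]]
0.025 [[202.0, 249.0], [372.0, 249.0]]
0.03 [[199.0, 252.0], [374.0, 252.0]]
-0.029 t 27.4 w 95.0 F [-3.1  1.3 21.7] ff 11.1 p [ 0.3867 -0.199  -0.0281]
```

Contact at TCP z ≈ −0.028, so the tips end 28 mm short of the stated TCP. I'll shift all heights by that and grasp.

```bash
sed -i 's/^ZT=.32/ZT=.32;OFF=-.0275/' h.py
python3 - <<'E'
s=open('h.py').read()
s=s.replace("    R=down(np.radians(yaw))\n    arm.reach","    R=down(np.radians(yaw));z=z+OFF\n    arm.reach").replace("[x,y,.06],v=.25);arm.move_l([x,y,z]","[x,y,z+.05],v=.25);arm.move_l([x,y,z]").replace("arm.move_l([x,y,.06],v=.1)","arm.move_l([x,y,z+.05],v=.1)")
open('h.py','w').write(s)
E
python3 - <<'E'
from h import *
x,y=.3866,-.199;arm.move_l([x,y,.0015+OFF],v=.03);st("pre")
arm.close_gripper(12);st("closed");arm.move_l([x,y,.03],v=.1);o=st("lift");assert abs(o["width"]-.055)<.005
arm.move_l([x,y,ZT],v=.25)
place(.6465,.2345,87.8,.0055)
pick(.5295,.246,90,.0015,.054)
place(.536,.3648,97.2,.0055)
arm.reach(*lookpos((.62,.29),.3,np.pi/2)); snap("wrist","V1");st("end")
E
```

```text
pre t 27.6 w 95.3 F [-0.1 -0.8 -0.2] ff 0.0 p [ 0.3867 -0.1991 -0.026 ]
closed t 28.4 w 52.2 F [-1.  -0.1  0.2] ff 11.6 p [ 0.3866 -0.199  -0.026 ]
lift t 29.1 w 52.4 F [-0.4 -0.3  0.7] ff 11.6 p [ 0.3865 -0.1989  0.0298]
over t 32.2 w 52.7 F [-0.4 -0.7  0.5] ff 11.6 p [0.6467 0.2334 0.3203]
placed t 34.5 w 52.5 F [ 0.2  0.4 -0.1] ff 11.6 p [ 0.6467  0.2346 -0.0218]
down t 40.4 w 95.2 F [ 0.6 -0.9 -0.4] ff 0.0 p [ 0.5297  0.2461 -0.0257]
closed t 41.2 w 51.9 F [-0.1 -0.1  0.2] ff 12.0 p [ 0.5295  0.246  -0.026 ]
lift t 41.8 w 51.9 F [-0.1  0.3  0.1] ff 12.0 p [0.5293 0.2459 0.0239]
over t 43.7 w 51.4 F [-0.2 -0.1  0.5] ff 12.0 p [0.5356 0.3654 0.3186]
placed t 46.0 w 51.6 F [-0.3 -0.1 -0.1] ff 12.0 p [ 0.5362  0.3649 -0.0218]
end t 49.5 w 95.0 F [0.4 0.8 1.2] ff 0.0 p [0.558  0.2902 0.2995]
```

View pics/V1.png

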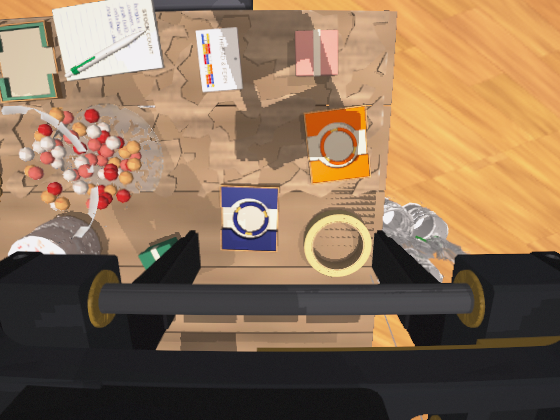

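Both bangles lie in their cut-outs: orange (338,145), navy (250,217). Box at (316,53), card (218,60). Before the next two placings I'll triangulate the wooden stand and the jar.

```bash
python3 - <<'E'
from h import *
import pickle
A=pickle.load(open("d.pkl","rb"));mA=A["A"][0];mB=A["B"][0];e=pickle.load(open("e.pkl","rb"))[0]
def tri(m1,a,m2,b):
    c1,d1=ray(m1,[a]);c2,d2=ray(m2,[b]);d1=d1[0];d2=d2[0]
    s=np.linalg.lstsq(np.c_[d1,-d2],c2-c1,rcond=None)[0];p,q=c1+s[0]*d1,c2+s[1]*d2;return ((p+q)/2).round(3),np.linalg.norm(p-q).round(4)
print("stand near-right top",tri(mA,(165,187),e,(133,178)),"far",tri(mA,(166,250),e,(138,257)))
for z in(0,.05,.1):print(z,cast(mA,[(165,187)],z),cast(e,[(133,178)],z))
V=arm.camera_model("wrist")
print("foot V1 right,near",cast(V,[(166,150),(140,107),(160,185)],.01).round(3).tolist(),"foot B",cast(mB,[(176,215)],.01).round(3).tolist())
f=A["A"][1];g=cv2.imread("pics/V1.png")
cv2.imwrite("pics/jar.png",np.hstack([cv2.resize(g[60:260,0:200],(400,400)),cv2.resize(cv2.imread("pics/miss.png")[160:270,60:200],(400,400))]))
E
```

```text
stand near-right top (array([ 0.368, -0.443, -0.023]), np.float64(0.0003)) far (array([ 0.504, -0.457, -0.032]), np.float64(0.0107))
0 [[ 0.36279365 -0.43507776]] [[ 0.36318216 -0.43278178]]
0.05 [[ 0.35120565 -0.41654838]] [[ 0.35301676 -0.40940838]]
0.1 [[ 0.33961765 -0.398019  ]] [[ 0.34285137 -0.38603498]]
foot V1 right,near [[0.54, 0.116], [0.479, 0.083], [0.592, 0.102]] foot B [[0.52, 0.111]]
```

View pics/jar.png

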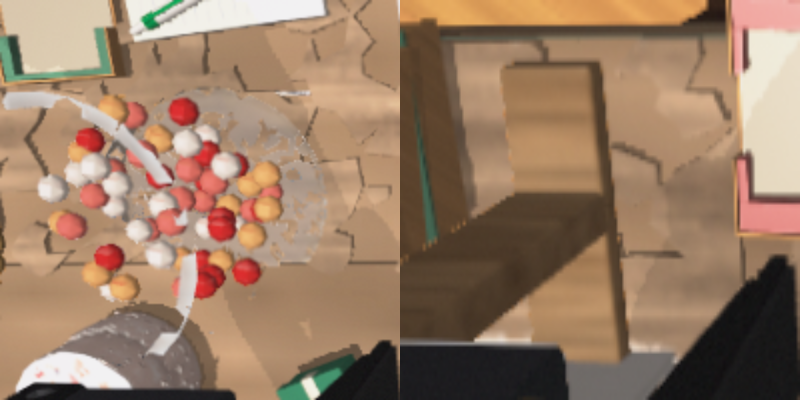

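The stand's edge is at y ≈ −0.435, clear of the gripper body at −0.41. The jar foot fits a circle centred at (0.546, 0.002), so the body's near side is at x ≈ 0.455. For the card I'll grip 5 mm nearer the robot than its centre to gain clearance. Box now, then card.

```bash
python3 - <<'E'
from h import *
pick(.414,.330,90.6,.008,.057+.001,effort=15) if False else None
R=down(np.radians(90.6));z=.008+OFF;x,y=.414,.330
arm.reach([x,y,ZT],R);arm.move_l([x,y,z+.06],v=.25);arm.move_l([x,y,z],v=.06);st("down")
arm.close_gripper(15);st("closed");arm.move_l([x,y,z+.06],v=.12);o=st("lift")
assert .045<o["width"]<.07
arm.move_l([x,y,ZT],v=.25)
m,i=snap("wrist","held")
place(.385,-.3195,88.2,.0118)
pick(.4185-.005,.199,93.8,.0015,.0535)
place(.4147-.006,-.081,92.4,.0055)
arm.reach(*lookpos((.42,-.20),.38,np.pi/2)); snap("wrist","V2");st("end")
E
```

```text
down t 52.6 w 95.1 F [ 0.6 -0.3 -0.1] ff 0.0 p [ 0.4142  0.3301 -0.0192]
closed t 53.3 w 55.1 F [-0.2 -0.5  0.2] ff 15.0 p [ 0.414   0.33   -0.0195]
lift t 53.9 w 54.9 F [-0.   0.4 -0.8] ff 15.0 p [0.4138 0.3299 0.0402]
over t 57.6 w 54.9 F [-0.5 -0.1 -1.5] ff 15.0 p [ 0.3854 -0.319   0.32  ]
placed t 59.9 w 54.7 F [1.  0.6 0.2] ff 15.0 p [ 0.3851 -0.3196 -0.0156]
down t 67.0 w 95.1 F [ 0.1  0.  -1.4] ff 0.0 p [ 0.4136  0.199  -0.0258]
closed t 67.7 w 56.0 F [0.7 0.4 1.6] ff 12.0 p [ 0.4135  0.199  -0.026 ]
lift t 68.3 w 56.2 F [-0.2 -0.1 -0. ] ff 12.0 p [0.4134 0.1989 0.0238]
over t 70.8 w 56.2 F [ 0.7 -0.   0.3] ff 12.0 p [ 0.4088 -0.0804  0.3198]
placed t 73.1 w 56.3 F [ 0.5 -0.3  0.6] ff 12.0 p [ 0.4088 -0.081  -0.0219]
end t 76.7 w 94.9 F [ 0.6 -0.6  0.1] ff 0.0 p [ 0.3361 -0.1989  0.379 ]
```

View pics/V2.png

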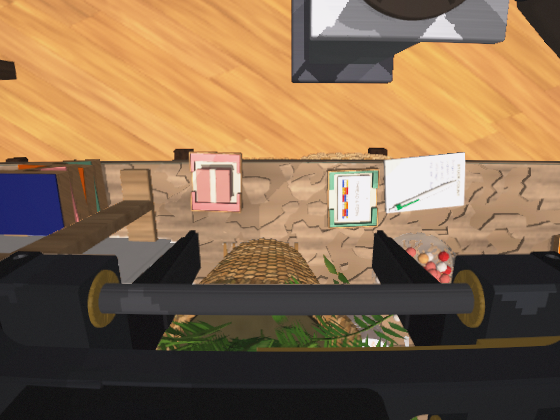

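Both sit in their cut-outs: box at (213,185), card at (353,197). I've used all 14 views, so I'll check numerically and then hand in.

```bash
python3 - <<'E'
from h import *
d=arm.camera_model("wrist"),cv2.imread("pics/V2.png")
for n,roi,z,lo,hi in [("card",(333,172,374,222),12,(95,0,100),(180,50,255)),("box",(197,167,234,206),39,(0,85,100),(9,130,255))]:
    P,r,c=meas(d,roi,z/1000,lo,hi);print(n,len(P),np.round([*r[0],*r[1],r[2]],1))
E
```

```text
card 960 [413.3 -78.9  79.   54.4   2.4]
box 1002 [ 386.7 -315.2   60.5   62.5   90. ]
```

```bash
python3 -c "
from workcell import arm
print(arm.close_job(), arm.get_obs()['time_s'])"
```

```text
the job is handed in; nothing more can be done
the job is handed in; nothing more can be done
```

All four orders are packed in their matching cartons and the job is handed in at about 77 s; the last pictures show each one in its cut-out, though my final measurement confirmed only the card flat, and the box check was inconclusive. The fingertips end about 28 mm short of the stated TCP, which cost one missed grasp, and the pink box is about 54 mm across, not 65.

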